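# Lay the retaining bar across the vial rack

### The arm

A 6-joint arm with a two-finger parallel gripper is mounted at the origin on a cart in front of the work surface, level with it; the furniture and walls round the work are solid. World frame = base frame: x ahead of the robot, y to its left, z up, the work surface at z = 0. Lengths are in m, angles in degrees, forces in N, time in s.
With the tool pointing down it reaches from about 0.25 to 0.725 m from the base axis. Payload 9.7 kg.
Tool frame: the origin (TCP) lies at the very end of the fingers, on their centre line; the grasp point (between the pads) lies 19 mm behind it; z points along the fingers, y is the line along which they close (so a half turn about z gives the same grasp; the last joint's range is limited). The gripper opens to 85 mm and grips with 20 to 120 N. Pads are 22 mm wide; open, the fingers measure 114 mm over their backs; the gripper's body (76 mm by 85 mm) begins 54 mm behind the grasp point. The pads swing forward as they close: fully open they stand 13 mm farther back than shut.
Start: joints at [-71.906, 4.979, 10.078, 95.1, 0, 90], TCP at [0.171, -0.523, 0.205] pointing down, gripper open.
Joint ranges: [-179.16, 179.16], [-48.56, 103.87], [-65.8, 70.77], [-126.05, 130.52], [-82.76, 87.17], [-180, 180]. Speed limits (degrees/s): [127.2, 127.2, 147.25, 180, 180, 180].

### API

Orientations are given as [roll, pitch, yaw] about the fixed x, y, z axes, in that order (R = Rz(yaw) Ry(pitch) Rx(roll)).
In Python, from workcell import bot gives the robot as it stands.
- The arm moves only by the tool arm_command, never from a script. Its argument "series" is a list of rows, each a list of 4 numbers: the shift along the tool's x, y, z in m, then the turn about the tool's z in rad. A call has exactly 5 rows; each row is the pose to reach, as a shift and turn from the pose commanded when the call began, along the tool's axes at that moment; what a row does not reach only later rows make up. A row lasts 1/10 s, in which the tool goes at most 50 mm and 8.59 degrees, less where a joint would pass 70% of its speed; a pose out of reach is approached as far as the arm can. A call with a gripper value outside its range is refused whole. "hand" is the finger opening in m, from 0 to 0.0854, set as the call begins (left out, the last holds). The fingers move at their own pace and stop on an object; "grip_force" is the grip in N (left out, the last holds). Time passes only in rows, so rows that repeat a pose let the fingers close, or fill a call up. It gives the time, the measured TCP pose, the force, the opening and the grip force at its end, in the units of the state.
- bot.get_obs(): the state, without advancing time (a new reading comes with each control period).
- bot.camera(name): name is "side" or "top" or "wrist"; returns a dict with "color" (384x512x3 uint8, blue, green, red), "camera_matrix" (3x3 intrinsics, pixels), "xyz" and "orientation" of the camera in the world; the wrist camera has in their place "T_tool_cam" (4x4, takes a point from camera to tool coordinates, whose origin is the TCP and whose axes are the flange's). Camera axes: x right, y up, looking along -z (the intrinsics and any distortion apply to the point x, -y, -z); pixel columns grow to the right and rows downward; lengths in m; the calibration is good to about 2 mm. A picture is of the moment at which its call begins: read the wrist's pose just before it. There is no depth.
- bot.job_done(): hands the job in; it is judged then, once.
Trained networks look in the newest picture that a camera, given by its name, has taken for a name from the list of things; names that differ only in an ending like _2 or _b are one class to them, and where a whole thing is asked for, a point or a joint stands for the part that bears it (a point fixed in the world has none). Each returns a list of dicts, best first, with "confidence" (0 to 1); they miss things now and then, are a little off and sometimes report something else, mostly with a low value. They report only what shows in the picture. A call takes as long as a camera call.
- bot.find_in(camera, target): "location" ([column, row] in pixels, amid what is visible of it).
- bot.mark_of(camera, target): "location" ([column, row] in pixels: a listed point, or the origin of a listed thing).
The state is a dict: "time": time; "q": joint angles; "qd": joint speeds; "joint_efforts": joint torques, N m; "ee_pos": TCP position; "tcp_rot": TCP orientation; "wrist_force": force on the tool from outside, world axes, zero at the start; "torque": the same for the moment, N m; "opening": finger opening in m; "grasp_force": force on a finger pad.
Only numpy, scipy, OpenCV 4.12 (cv2) and the standard library are available. Lean on these libraries where they do the work, as an engineer would, in place of code of your own. Each camera call takes 0.05 s, during which the arm holds its last target. There are 200 camera calls.

### The job

Lay the retaining bar that is long enough across the two end posts of the vial rack, so that it keeps the vials from coming out: grip rib up, resting flat in both open saddles and about centred end to end. Leave the other, shorter bar where it lies and let go of the bar when it is seated.

Things in the scene. Friction and masses are not known exactly. Their poses are not given: they have to be found in the camera images.
- long_bar_mid (a point): Centre of the loose long bar, half-way up, 17 mm above the bench it lies on. Aluminium, 200 mm long (x axis), 22 wide (y), 14 high, with a grip rib on top in the middle (60 long, 22 wide, flush with the bar's sides); 34 high over all. z up, rib up. About 0.2 kg. Grasp across the width at the rib; either way round in the rack is right.
- rack_seat (a point): Vial rack, fixed: point midway between its saddles, on their floor level, 62 mm above the bench; z up. Posts 24 mm thick stand at x = -75 and +75 mm; each has on top an open saddle 42 wide (y) between cheeks 8 thick, 14 high. The bar lies along x; seated, its centre is 17 mm above this point. Base 230 x 72 mm; three vials between the posts, tops at most 54 mm above the bench.
- short_bar_mid (a point): Centre of the short bar, half-way up (17 mm above the bench): same section and rib as the long bar, but only 110 mm long (x axis), too short to span the posts. Loose; leave it where it lies.

How it is judged:
By the outcome, as a careful person would: the job done as asked, in the order asked, and still so for the second after the job is handed in, with the robot touching nothing.
It also fails if it takes over 35 s, if anything falls off the work surface, if the arm or the gripper's body presses on something with over 40 N, if the wrist force passes 120 N, or if a joint passes its speed limit or range.

## Working session

There is one attempt and no reset: what is moved stays moved. The work goes in short steps, Python scripts to look and compute and a tool call to move; the robot and the scene stay as the last step left them, time stands still between calls to the robot, and variables do not carry over. Pictures are saved under pics/ and viewed, at most 10 in all, crops included, and the job is handed in when it is done.

Besides the shell and the picture viewer there is one more tool, called after "Request:" as name(argument=value, ...), one argument or row to a line, values as JSON. arm_command: Moves the arm, as the interface text tells. Its arguments: {"type":"object","properties":{"series":{"type":"array"},"hand":{"type":"number"},"grip_force":{"type":"number"}},"required":["series"]}

```bash
mkdir -p pics; ls
cat > h.py <<'E'
import numpy as np, cv2
from scipy.spatial.transform import Rotation as R
from workcell import bot
def pose(c,obs=None):
    if 'T_tool_cam' in c:
        T=np.array(c['T_tool_cam']); Rt=R.from_euler('xyz',obs['tcp_rot'],degrees=True).as_matrix()
        return Rt@T[:3,:3], Rt@T[:3,3]+np.array(obs['ee_pos'])
    o=np.array(c['orientation'])
    Rm=o if o.shape==(3,3) else R.from_euler('xyz',o,degrees=True).as_matrix()
    return Rm,np.array(c['xyz'])
def ray(c,px,z,obs=None):
    Rm,p=pose(c,obs); K=np.array(c['camera_matrix'])
    d=np.linalg.inv(K)@np.array([px[0],px[1],1]); d=Rm@np.array([d[0],-d[1],-d[2]])
    return p+d*(z-p[2])/d[2]
E
python3 - <<'E'
from h import *
o=bot.get_obs(); print(o)
for n in ['top','side','wrist']:
    o=bot.get_obs(); c=bot.camera(n); cv2.imwrite(f'pics/{n}0.png',c['color'])
    print(n,{k:v for k,v in c.items() if k!='color'})
    for t,z in [('long_bar_mid',.017),('rack_seat',.062),('short_bar_mid',.017)]:
        for r in bot.mark_of(n,t)[:3]: print(t,r,ray(c,r['location'],z,o).round(4))
E
```

```text
pics
{'time': 0.0, 'q': array([-7.19071794e+01,  5.01035764e+00,  1.00332935e+01,  9.50992418e+01,
       -1.12879615e-03,  9.00002739e+01]), 'qd': array([-0.09902656,  0.04891932, -0.11764103, -0.00922614,  0.0786754 ,
        0.00945324]), 'joint_efforts': array([-7.81439594e-04, -5.20394218e+01,  4.64792490e+01,  1.69214403e-02,
       -6.72271403e-05,  4.90725796e-06]), 'ee_pos': array([ 0.17071705, -0.52255091,  0.20477982]), 'tcp_rot': array([-1.79923694e+02,  1.12915992e-03,  1.80925482e+01]), 'wrist_force': array([ 0.492834  ,  0.02985451, -1.13419096]), 'torque': array([ 0.00410329, -0.01637071, -0.02443226]), 'grasp_force': 0.0, 'opening': 0.08537286870258362}
top {'camera_matrix': array([[439.99802333,   0.        , 256.8389986 ],
       [  0.        , 439.99802333, 194.12088673],
       [  0.        ,   0.        ,   1.        ]]), 'xyz': array([ 0.40791104, -0.02859775,  0.94787699]), 'orientation': array([  9.19480151,  -0.43475866, -91.55185323])}
long_bar_mid {'location': [343.4, 221.1], 'confidence': 0.98} [ 0.4955 -0.2221  0.017 ]
rack_seat {'location': [162.2, 206.
[... 523 characters left out ...]
_seat {'location': [230.3, 132.3], 'confidence': 0.59} [0.5315 0.1512 0.062 ]
short_bar_mid {'location': [240.1, 232.2], 'confidence': 0.7} [ 0.5334 -0.084   0.017 ]
wrist {'camera_matrix': array([[321.15576369,   0.        , 254.67201312],
       [  0.        , 321.15576369, 188.84010249],
       [  0.        ,   0.        ,   1.        ]]), 'T_tool_cam': array([[ 2.92681019e-04,  9.62347098e-01,  2.71823429e-01,
         6.96252308e-02],
       [ 9.99999916e-01, -2.03674487e-04, -3.55655299e-04,
         2.59993462e-04],
       [-2.86900348e-04,  2.71823510e-01, -9.62347077e-01,
        -1.69335204e-01],
       [ 0.00000000e+00,  0.00000000e+00,  0.00000000e+00,
         1.00000000e+00]])}
```

View pics/top0.png

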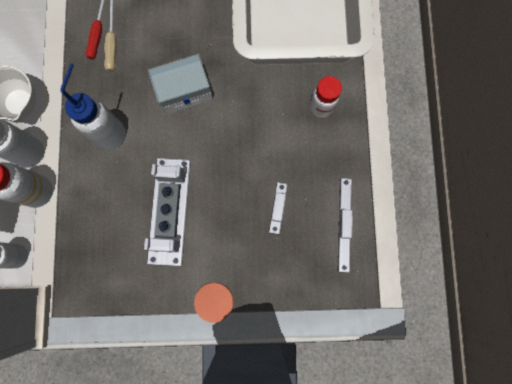

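View pics/side0.png

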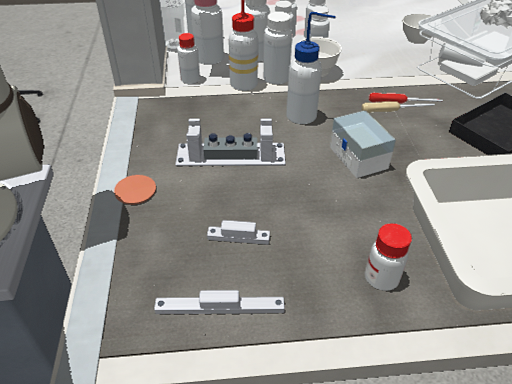

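The top view shows the rack at about (167,210), the short bar at (278,208) and the long bar from (346,181) to (344,270). The side view agrees: both bars lie rib up and both saddles are empty. Next I'll get the yaws.

Run:
```python
from h import *
o=bot.get_obs(); c=bot.camera('top'); g=cv2.cvtColor(c['color'],cv2.COLOR_BGR2GRAY)
def yaw(a,b,z):
    A,B=ray(c,a,z),ray(c,b,z); d=A-B; print(A.round(4),B.round(4),'len',np.linalg.norm(d).round(4),'yaw',np.degrees(np.arctan2(d[1],d[0])).round(2),'mid',((A+B)/2).round(4))
for nm,(x0,y0,x1,y1),z in [('long',(332,172,360,280),.014),('rack',(140,150,195,275),.01)]:
    m=np.zeros_like(g); m[y0:y1,x0:x1]=(g[y0:y1,x0:x1]>140)
    n,l,s,_=cv2.connectedComponentsWithStats(m); k=1+np.argmax(s[1:,4])
    ys,xs=np.where(l==k); r=cv2.minAreaRect(np.c_[xs,ys].astype(np.float32)); b=cv2.boxPoints(r); print(nm,s[k],r)
    b=b[np.argsort(b[:,1])]; yaw(b[:2].mean(0),b[2:].mean(0),z)
cv2.imwrite('pics/crop.png',cv2.resize(c['color'][145:285,135:365],None,fx=3.4,fy=3.4,interpolation=cv2.INTER_CUBIC))
```

```text
long [339 178  14  94 935] ((345.8305358886719, 224.59654235839844), (12.299182891845703, 93.16377258300781), 1.6602823734283447)
[ 0.5891 -0.2364  0.014 ] [ 0.3907 -0.2188  0.014 ] len 0.1991 yaw -5.06 mid [ 0.4899 -0.2276  0.014 ]
rack [ 147  158   43  108 1912] ((168.23379516601562, 211.60574340820312), (33.87578582763672, 106.83683013916016), 4.899092674255371)
[0.6433 0.1416 0.01  ] [0.4141 0.16   0.01  ] len 0.2299 yaw -4.58 mid [0.5287 0.1508 0.01  ]
```

View pics/crop.png

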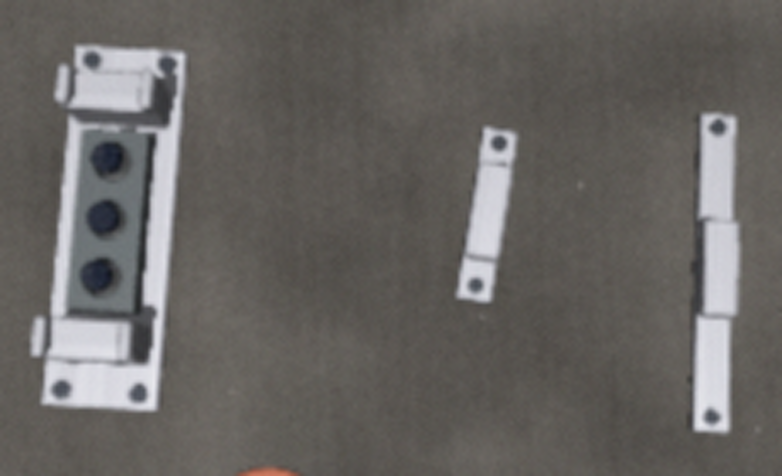

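The crop shows the rack saddles at about (100,90) and (90,340), with vials between them. The long bar runs from (718,115) to (711,432). Moving above the long bar.

Request:
arm_command(
  series=[
    [0.04, -0.02, 0, 0.08],
    [0.09, -0.04, 0, 0.16],
    [0.13, -0.06, 0, 0.24],
    [0.18, -0.08, 0, 0.32],
    [0.22, -0.1, 0, 0.4],
  ],
  hand=0.06,
)

```text
time: 1.15
ee_pos: [0.3502, -0.358, 0.2056]
tcp_rot: [180.0, -0.0, -5.0]
wrist_force: [0.9, -1.4, 0.0]
opening: 0.0599
grasp_force: 0.0
```

Request:
arm_command(
  series=[
    [0.03, -0.035, 0, 0],
    [0.06, -0.07, 0, 0],
    [0.09, -0.105, 0.01, 0],
    [0.129, -0.148, 0.02, 0],
    [0.129, -0.148, 0.02, 0],
  ],
)

```text
time: 1.65
ee_pos: [0.4922, -0.2193, 0.184]
tcp_rot: [-179.9, 0.1, -4.6]
wrist_force: [-1.7, -0.2, -0.4]
opening: 0.0599
grasp_force: 0.0
```

Run:
```python
from h import *
o=bot.get_obs(); c=bot.camera('wrist'); cv2.imwrite('pics/w1.png',c['color']); print(o['ee_pos'],o['tcp_rot'],o['time'])
for r in bot.mark_of('wrist','long_bar_mid')[:3]: print(r,ray(c,r['location'],.017,o).round(4))
```

```text
[ 0.49219566 -0.21933397  0.18400077] [-1.79924553e+02  5.78285878e-02 -4.59041659e+00] 1.65
{'location': [264.6, 167.2], 'confidence': 0.69} [ 0.4899 -0.2296  0.017 ]
```

View pics/w1.png

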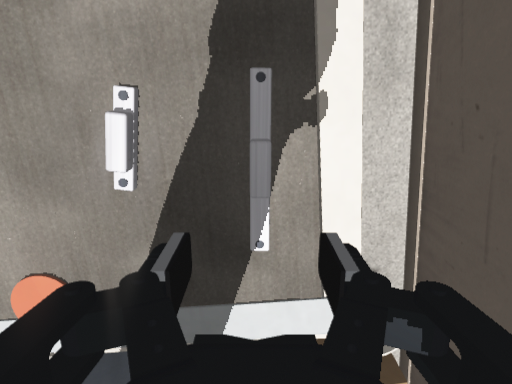

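The bar stands vertical in the wrist view, with holes at (261,77) and (260,244) and the rib from (261,140) to (260,197).

Run:
```python
from h import *
o=bot.get_obs(); c=bot.camera('wrist'); print(o['ee_pos'],o['tcp_rot'])
for p,z in [((261,77),.014),((260,244),.014),((261,140),.034),((260,197),.034)]: print(ray(c,p,z,o).round(4))
c=bot.camera('top');print('top')
for p,z in [((718,127),.014),((711,416),.014),((721,220),.034),((720,315),.034)]: print(ray(c,(135+(p[0]+.5)/3.4-.5,145+(p[1]+.5)/3.4-.5),z).round(4))
# rack features: outer ends of saddle floors, mid of floors
for p,z in [((110,92),.062),((89,340),.062),((64,85),.076),((39,337),.076)]: print('rack',ray(c,(135+(p[0]+.5)/3.4-.5,145+(p[1]+.5)/3.4-.5),z).round(4))
```

```text
[ 0.49052763 -0.22147016  0.1848563 ] [-1.79978751e+02  6.38314135e-02 -4.65352163e+00]
[ 0.5796 -0.2351  0.014 ]
[ 0.3974 -0.2201  0.014 ]
[ 0.5194 -0.2301  0.034 ]
[ 0.4604 -0.2246  0.034 ]
top
[ 0.5804 -0.2329  0.014 ]
[ 0.3994 -0.2178  0.014 ]
[ 0.5184 -0.2269  0.034 ]
[ 0.4601 -0.2228  0.034 ]
rack [0.6025 0.144  0.062 ]
rack [0.4538 0.1555 0.062 ]
rack [0.6043 0.1686 0.076 ]
rack [0.4555 0.1814 0.076 ]
```

Request:
arm_command(
  series=[
    [-0.001, 0.005, 0.04, 0],
    [-0.001, 0.005, 0.08, 0],
    [-0.001, 0.005, 0.12, 0],
    [-0.001, 0.005, 0.15, 0],
    [-0.001, 0.005, 0.165, 0],
  ],
)

```text
time: 2.35
ee_pos: [0.4863, -0.2285, 0.0183]
tcp_rot: [-180.0, 0.1, -5.0]
wrist_force: [-1.1, 0.4, 0.7]
opening: 0.0598
grasp_force: 0.0
```

Request:
arm_command(
  series=[
    [0, 0, 0.007, 0],
    [0, 0, 0.013, 0],
    [0, 0, 0.013, 0],
    [0, 0, 0.013, 0],
    [0, 0, 0.013, 0],
  ],
)

```text
time: 2.85
ee_pos: [0.4891, -0.2279, 0.0086]
tcp_rot: [180.0, -0.1, -4.8]
wrist_force: [-0.5, 0.3, 0.4]
opening: 0.0598
grasp_force: 0.0
```

Request:
arm_command(
  series=[
    [0, 0, 0, 0],
    [0, 0, 0, 0],
    [0, 0, 0, 0],
    [0, 0, 0, 0],
    [0, 0, 0, 0],
  ],
  hand=0.0,
  grip_force=60,
)

```text
time: 3.35
ee_pos: [0.4904, -0.2285, 0.0123]
tcp_rot: [179.9, -0.3, -4.8]
wrist_force: [-7.1, 4.9, 31.5]
opening: 0.0002
grasp_force: 28.3
```

Request:
arm_command(
  series=[
    [0, 0, -0.02, 0],
    [0, 0, -0.05, 0],
    [0, 0, -0.09, 0],
    [0, 0, -0.13, 0],
    [0, 0, -0.13, 0],
  ],
)

```text
time: 3.85
ee_pos: [0.4906, -0.2287, 0.1434]
tcp_rot: [179.8, -0.4, -4.8]
wrist_force: [1.0, 0.6, -0.1]
opening: -0.0002
grasp_force: 0.0
```

Run:
```python
from h import *
o=bot.get_obs(); print(o['ee_pos'],o['tcp_rot'],o['opening'],o['grasp_force'],o['wrist_force'])
c=bot.camera('wrist'); cv2.imwrite('pics/w2.png',c['color'])
```

```text
[ 0.49055489 -0.22867698  0.14338913] [179.83192045  -0.44823789  -4.82307375] -0.00019886556989635038 0.0 [ 1.00300468  0.59133819 -0.08200661]
```

View pics/w2.png

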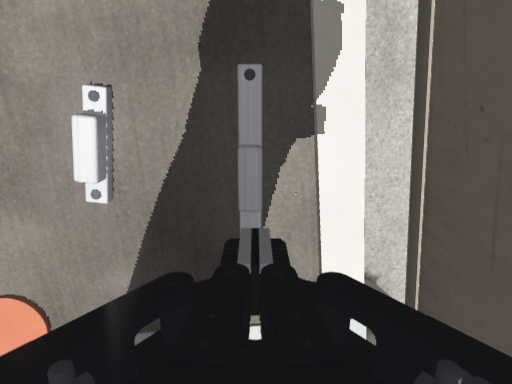

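The gripper came up closed and empty, with the bar still lying there. I need to see what happened.

Run:
```python
from h import *
o=bot.get_obs(); c=bot.camera('wrist')
for p,z in [((249,74),.014),((250,146),.034),((250,210),.034)]: print(ray(c,p,z,o).round(4))
for n in ['side','top']:
    c=bot.camera(n); 
    for r in bot.mark_of(n,'long_bar_mid')[:2]: print(n,r,ray(c,r['location'],.017).round(4))
    im=c['color'][180:330,130:330] if n=='side' else c['color'][160:310,260:460]
    cv2.imwrite(f'pics/{n}2.png',im)
a=cv2.imread('pics/side2.png');b=cv2.imread('pics/top2.png')
cv2.imwrite('pics/both2.png',cv2.resize(np.hstack([a,b]),None,fx=2,fy=2,interpolation=cv2.INTER_CUBIC))
```

```text
[ 0.5804 -0.2313  0.014 ]
[ 0.5206 -0.2271  0.034 ]
[ 0.4626 -0.222   0.034 ]
side {'location': [218.1, 300.0], 'confidence': 0.84} [ 0.4892 -0.2203  0.017 ]
top {'location': [344.3, 224.9], 'confidence': 0.84} [ 0.4874 -0.2235  0.017 ]
top {'location': [165.2, 204.3], 'confidence': 0.34} [0.5414 0.1562 0.017 ]
```

View pics/both2.png

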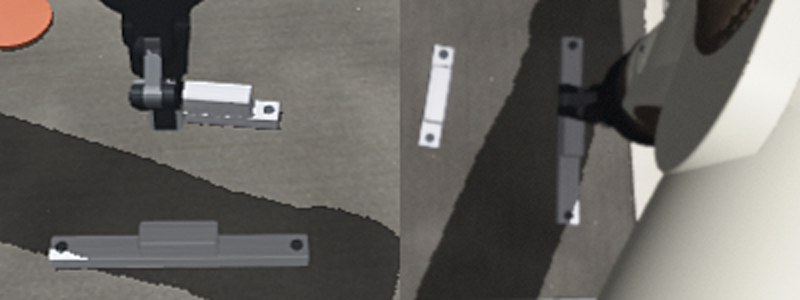

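The bar hasn't moved and is still upright. I'll retry, going in lower in stages and closing gradually, and check the fingertips against the side camera.

Request:
arm_command(
  series=[
    [-0.001, -0.004, 0.0, 0],
    [-0.001, -0.004, 0.02, 0],
    [-0.001, -0.004, 0.06, 0],
    [-0.001, -0.004, 0.1, 0],
    [-0.001, -0.004, 0.12, 0],
  ],
  hand=0.05,
)

```text
time: 4.65
ee_pos: [0.4857, -0.2224, 0.0134]
tcp_rot: [-179.9, 0.3, -4.8]
wrist_force: [0.1, -0.0, 0.5]
opening: 0.0498
grasp_force: 0.0
```

Request:
arm_command(
  series=[
    [0, 0, 0.008, 0],
    [0, 0, 0.015, 0],
    [0, 0, 0.015, 0],
    [0, 0, 0.015, 0],
    [0, 0, 0.015, 0],
  ],
  hand=0.035,
)

```text
time: 5.15
ee_pos: [0.4885, -0.2239, 0.0037]
tcp_rot: [180.0, -0.1, -4.8]
wrist_force: [0.1, -0.9, 0.9]
opening: 0.0352
grasp_force: 0.0
```

Run:
```python
from h import *
o=bot.get_obs(); print(o['time'],o['ee_pos'],o['tcp_rot'],o['opening'],o['grasp_force'],o['wrist_force'])
a=bot.camera('side')['color'][210:350,140:300]; b=bot.camera('wrist')['color'][110:330,130:381]
a=cv2.resize(a,(503,440),interpolation=cv2.INTER_CUBIC);cv2.imwrite('pics/c3.png',np.hstack([a,cv2.resize(b,(290,440))]))
```

```text
5.15 [ 0.4885026  -0.2239245   0.00368825] [ 1.79964083e+02 -9.84811892e-02 -4.82383439e+00] 0.03517104223920697 0.0 [ 0.06427676 -0.88804761  0.88897878]
```

View pics/c3.png

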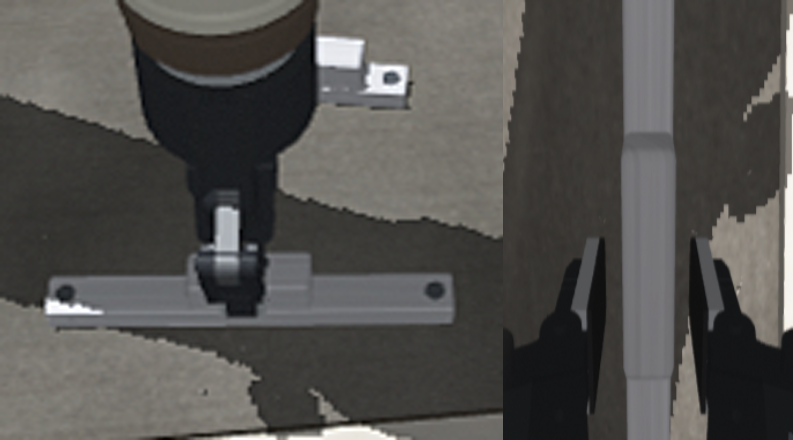

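The fingers straddle the rib, centred in the wrist view. Closing gently.

Request:
arm_command(
  series=[
    [0, 0, 0, 0],
    [0, 0, 0, 0],
    [0, 0, 0, 0],
    [0, 0, 0, 0],
    [0, 0, 0, 0],
  ],
  hand=0.018,
  grip_force=40,
)

```text
time: 5.75
ee_pos: [0.4881, -0.2238, 0.0031]
tcp_rot: [180.0, -0.0, -4.8]
wrist_force: [-1.1, -0.1, 6.3]
opening: 0.0204
grasp_force: 39.4
```

Request:
arm_command(
  series=[
    [0, 0, -0.005, 0],
    [0, 0, -0.01, 0],
    [0, 0, -0.02, 0],
    [0, 0, -0.03, 0],
    [0, 0, -0.03, 0],
  ],
)

```text
time: 6.25
ee_pos: [0.4888, -0.2241, 0.0345]
tcp_rot: [179.9, -0.1, -4.8]
wrist_force: [0.7, -0.8, -1.6]
opening: 0.0204
grasp_force: 39.4
```

The bar is held. Lifting and carrying it toward the rack.

Request:
arm_command(
  series=[
    [0, 0, -0.03, 0],
    [0, 0, -0.06, 0],
    [0, -0.01, -0.09, 0],
    [0, -0.03, -0.115, 0],
    [0, -0.06, -0.115, 0],
  ],
)

```text
time: 6.75
ee_pos: [0.4942, -0.1645, 0.1513]
tcp_rot: [179.9, -0.3, -4.9]
wrist_force: [0.5, -0.4, -1.8]
opening: 0.0198
grasp_force: 39.5
```

Request:
arm_command(
  series=[
    [0.002, -0.035, 0, 0],
    [0.004, -0.07, 0, 0],
    [0.005, -0.105, 0, 0],
    [0.006, -0.14, 0, 0],
    [0.006, -0.17, 0, 0],
  ],
)

```text
time: 7.25
ee_pos: [0.512, -0.0175, 0.1475]
tcp_rot: [-178.9, 0.0, -2.5]
wrist_force: [0.3, -0.1, -1.2]
opening: 0.0203
grasp_force: 39.5
```

Request:
arm_command(
  series=[
    [0.0, -0.035, 0, 0],
    [0.001, -0.07, 0, 0],
    [0.002, -0.1, 0, 0],
    [0.002, -0.125, 0, 0],
    [0.002, -0.147, 0, 0],
  ],
)

```text
time: 7.75
ee_pos: [0.5217, 0.0289, 0.1499]
tcp_rot: [-176.8, 0.1, 1.3]
wrist_force: [-0.0, 0.7, -1.9]
opening: 0.0202
grasp_force: 39.5
```

Request:
arm_command(
  series=[
    [0, 0, 0, 0],
    [0, 0, 0, 0],
    [0, 0, 0, 0],
    [0, 0, 0, 0],
    [0, 0, 0, 0],
  ],
)

```text
time: 8.25
ee_pos: [0.5215, 0.0288, 0.1501]
tcp_rot: [-176.8, 0.1, 1.3]
wrist_force: [0.5, 0.2, -1.6]
opening: 0.0203
grasp_force: 39.5
```

Run:
```python
from h import *
for n in ['side','wrist']:
    o=bot.get_obs(); c=bot.camera(n); cv2.imwrite(f'pics/{n}4.png',c['color'])
    for r in bot.mark_of(n,'rack_seat')[:2]: print(n,r,ray(c,r['location'],.062,o).round(4))
print(o['time'],o['ee_pos'],o['tcp_rot'],o['opening'],o['grasp_force'],o['wrist_force'])
a=cv2.imread('pics/side4.png')[60:220,140:330]
cv2.imwrite('pics/c4.png',np.hstack([cv2.resize(a,(456,384)),cv2.resize(cv2.imread('pics/wrist4.png')[:,90:430],None,fx=1,fy=1)]))
```

```text
side {'location': [229.7, 131.9], 'confidence': 0.95} [0.5303 0.1527 0.062 ]
wrist {'location': [112.1, 170.2], 'confidence': 0.83} [0.5297 0.1539 0.062 ]
8.35 [0.5214692  0.02886842 0.15002621] [-1.76830861e+02  9.07898939e-02  1.34077824e+00] 0.020230211406130606 39.51392412185669 [-0.48808526 -0.06281181 -1.24703936]
```

View pics/c4.png

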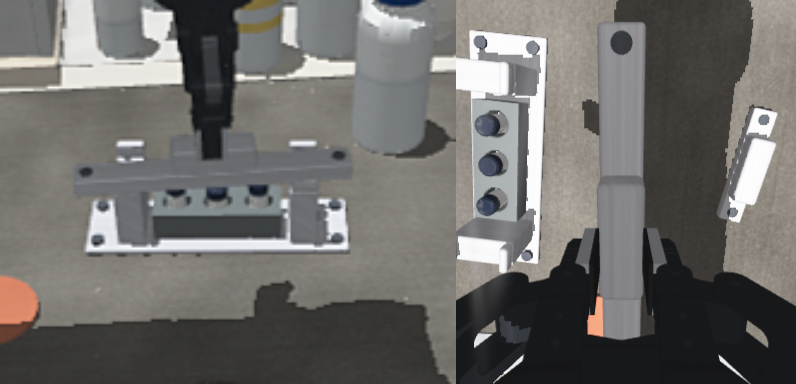

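The side view shows the bar held level above bench height. The wrist view shows the rack to the left. The arm stalled at y = 0.029 with a slight tilt, so I'll check the joints.

Run:
```python
from h import *
o=bot.get_obs(); print(o['q'].round(2),o['qd'].round(2),o['joint_efforts'].round(1),o['torque'])
```

```text
[  1.29   0.45  -0.83  88.82   3.17 179.94] [ 0.19 -0.02  0.02  0.04 -0.02  0.08] [ -0.  -48.3  47.7   0.    0.2  -0. ] [-0.05087591  0.04459082 -0.02836148]
```

Joint 6 is at its +180° limit, so the bar has to go in the other way round, which the task allows. Turning back about tool z.

Request:
arm_command(
  series=[
    [0, 0, 0, -0.12],
    [0, 0, 0, -0.25],
    [0, 0, 0, -0.38],
    [0, 0, 0, -0.5],
    [0, 0, 0, -0.6],
  ],
)

```text
time: 8.95
ee_pos: [0.5215, 0.029, 0.15]
tcp_rot: [-177.3, -1.7, 36.0]
wrist_force: [-0.2, 0.6, -1.8]
opening: 0.0205
grasp_force: 39.5
```

Request:
arm_command(
  series=[
    [0, 0, 0, -0.13],
    [0, 0, 0, -0.26],
    [0, 0, 0, -0.39],
    [0, 0, 0, -0.52],
    [0, 0, 0, -0.65],
  ],
)

```text
time: 9.45
ee_pos: [0.5215, 0.0289, 0.15]
tcp_rot: [-178.9, -3.0, 73.2]
wrist_force: [-0.5, 0.4, -1.9]
opening: 0.02
grasp_force: 39.5
```

Request:
arm_command(
  series=[
    [0, 0, 0, -0.13],
    [0, 0, 0, -0.26],
    [0, 0, 0, -0.39],
    [0, 0, 0, -0.52],
    [0, 0, 0, -0.65],
  ],
)

```text
time: 9.95
ee_pos: [0.5215, 0.0289, 0.15]
tcp_rot: [179.0, -3.0, 110.5]
wrist_force: [0.4, -0.6, -1.0]
opening: 0.0204
grasp_force: 39.5
```

Request:
arm_command(
  series=[
    [0, 0, 0, -0.13],
    [0, 0, 0, -0.26],
    [0, 0, 0, -0.39],
    [0, 0, 0, -0.52],
    [0, 0, 0, -0.65],
  ],
)

```text
time: 10.45
ee_pos: [0.5215, 0.0289, 0.15]
tcp_rot: [177.4, -1.8, 147.8]
wrist_force: [0.3, -1.1, -1.7]
opening: 0.0203
grasp_force: 39.5
```

Request:
arm_command(
  series=[
    [0, 0, 0, -0.13],
    [0, 0, 0, -0.26],
    [0, 0, 0, -0.39],
    [0, 0, 0, -0.48],
    [0, 0, 0, -0.48],
  ],
)

```text
time: 10.95
ee_pos: [0.5215, 0.029, 0.15]
tcp_rot: [176.9, -0.4, 175.0]
wrist_force: [0.4, -0.3, -1.6]
opening: 0.0204
grasp_force: 39.5
```

Run:
```python
from h import *
o=bot.get_obs(); M=R.from_euler('xyz',o['tcp_rot'],degrees=True).as_matrix()
for t in [(.531,.152,.15),(.531,.152,.10),(.531,.152,.066)]: print((M.T@(np.array(t)-o['ee_pos'])).round(4))
```

```text
[0.0012 0.1232 0.0068]
[0.0008 0.1205 0.0567]
[0.0005 0.1186 0.0907]
```

Request:
arm_command(
  series=[
    [0, 0.03, 0.002, 0],
    [0.001, 0.06, 0.004, 0],
    [0.001, 0.09, 0.006, 0],
    [0.001, 0.115, 0.007, 0],
    [0.001, 0.123, 0.007, 0],
  ],
)

```text
time: 11.45
ee_pos: [0.5312, 0.1537, 0.1496]
tcp_rot: [176.8, -0.5, 174.9]
wrist_force: [-0.2, 0.4, -2.0]
opening: 0.0205
grasp_force: 39.6
```

Request:
arm_command(
  series=[
    [0, -0.001, 0.015, 0],
    [0, -0.002, 0.03, 0],
    [0, -0.002, 0.045, 0],
    [0, -0.003, 0.05, 0],
    [0, -0.003, 0.05, 0],
  ],
)

```text
time: 11.95
ee_pos: [0.5303, 0.1509, 0.0985]
tcp_rot: [176.9, -0.5, 174.9]
wrist_force: [0.8, -0.3, -1.8]
opening: 0.0204
grasp_force: 39.6
```

Run:
```python
from h import *
o=bot.get_obs(); print(o['time'],o['q'].round(1),o['ee_pos'],o['tcp_rot'],o['opening'],o['wrist_force'])
a=bot.camera('side')['color'][60:220,140:330]; b=bot.camera('wrist')['color'][:,90:430]; t=bot.camera('top')['color']
cv2.imwrite('pics/c5.png',np.hstack([cv2.resize(a,(456,384)),b]));cv2.imwrite('pics/t5.png',t)
```

```text
11.95 [14.1  3.8 -3.1 82.6  3.1 19.3] [0.53029204 0.15093638 0.0985374 ] [176.90149609  -0.54662467 174.90933321] 0.02042839910902639 [ 0.79042901 -0.31415009 -1.76181032]
```

View pics/c5.png

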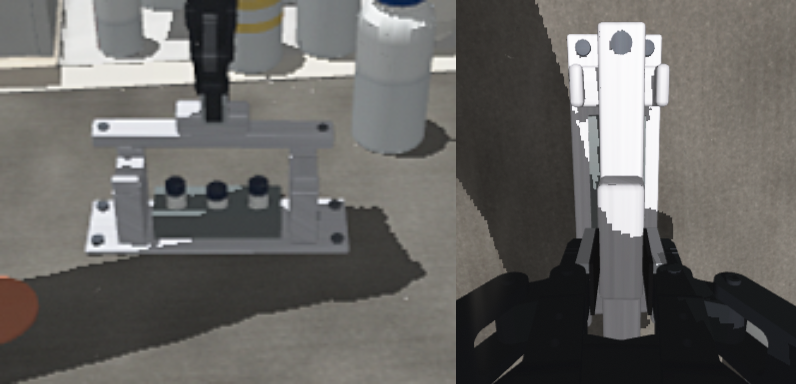

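The bar sits over both saddles, between the cheeks, and is centred to about 2 mm. Lowering.

Request:
arm_command(
  series=[
    [-0.001, 0, 0.008, 0],
    [-0.002, -0.001, 0.016, 0],
    [-0.002, -0.001, 0.022, 0],
    [-0.002, -0.001, 0.027, 0],
    [-0.002, -0.001, 0.028, 0],
  ],
)

```text
time: 12.6
ee_pos: [0.5323, 0.1518, 0.0706]
tcp_rot: [176.9, -0.5, 175.0]
wrist_force: [-0.3, 0.0, -1.7]
opening: 0.0205
grasp_force: 39.6
```

Request:
arm_command(
  series=[
    [0, 0, 0.001, 0],
    [0, 0, 0.002, 0],
    [0, 0, 0.003, 0],
    [0, 0, 0.004, 0],
    [0, 0, 0.004, 0],
  ],
)

```text
time: 13.1
ee_pos: [0.5327, 0.1521, 0.0676]
tcp_rot: [176.9, -0.4, 175.0]
wrist_force: [0.8, 0.5, -1.0]
opening: 0.0205
grasp_force: 39.6
```

Request:
arm_command(
  series=[
    [0, 0, 0.0005, 0],
    [0, 0, 0.001, 0],
    [0, 0, 0.0015, 0],
    [0, 0, 0.0015, 0],
    [0, 0, 0.0015, 0],
  ],
)

```text
time: 13.6
ee_pos: [0.5328, 0.1522, 0.0662]
tcp_rot: [176.9, -0.4, 175.0]
wrist_force: [-0.8, -0.1, -1.0]
opening: 0.0202
grasp_force: 39.6
```

Request:
arm_command(
  series=[
    [0, 0, 0.0005, 0],
    [0, 0, 0.001, 0],
    [0, 0, 0.0015, 0],
    [0, 0, 0.0015, 0],
    [0, 0, 0.0015, 0],
  ],
)

```text
time: 14.1
ee_pos: [0.5328, 0.1524, 0.0656]
tcp_rot: [176.8, -0.4, 175.0]
wrist_force: [-3.0, -0.5, 6.9]
opening: 0.0205
grasp_force: 40.5
```

Contact at 7 N. Releasing.

Request:
arm_command(
  series=[
    [0, 0, 0, 0],
    [0, 0, 0, 0],
    [0, 0, 0, 0],
    [0, 0, 0, 0],
    [0, 0, 0, 0],
  ],
  hand=0.045,
)

```text
time: 14.6
ee_pos: [0.5327, 0.1523, 0.0646]
tcp_rot: [176.9, -0.5, 175.0]
wrist_force: [-0.7, -0.3, -0.4]
opening: 0.0452
grasp_force: 0.0
```

Request:
arm_command(
  series=[
    [0, 0, -0.01, 0],
    [0, 0, -0.025, 0],
    [0, 0, -0.045, 0],
    [0, 0, -0.075, 0],
    [0, 0, -0.1, 0],
  ],
)

```text
time: 15.1
ee_pos: [0.5332, 0.1467, 0.1675]
tcp_rot: [176.8, -0.3, 175.0]
wrist_force: [0.5, -0.6, 0.3]
opening: 0.0453
grasp_force: 0.0
```

Run:
```python
from h import *
o=bot.get_obs(); print(o['time'],o['ee_pos'],o['opening'],o['wrist_force'])
a=bot.camera('side')['color'][60:220,140:330]; b=bot.camera('wrist')['color'][:,90:430]
cv2.imwrite('pics/c6.png',np.hstack([cv2.resize(a,(456,384)),b]))
```

```text
15.1 [0.53322648 0.14669282 0.16752428] 0.04532694004026279 [ 0.45030085 -0.57577766  0.31269983]
```

View pics/c6.png

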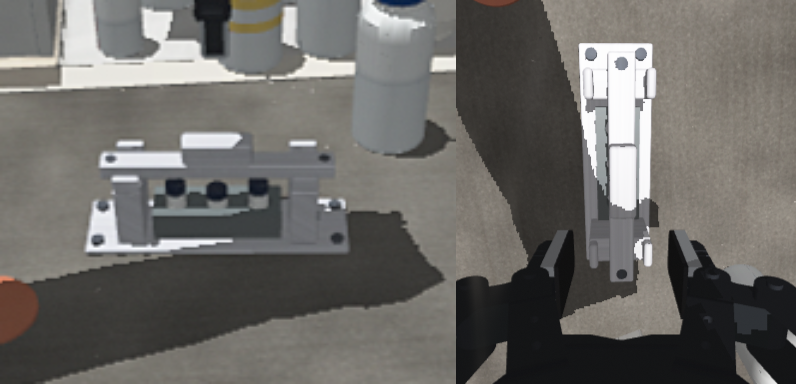

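The bar is seated between both pairs of cheeks. It is centred in the side view, spanning 99 to 335 against the base's 87 to 347, with the rib up and the gripper clear.

```bash
python3 -c "
from workcell import bot; print(bot.job_done())"
```

```text
the job is handed in; nothing more can be done
None
```

The long bar lies rib up in both saddles, centred end to end and released; the short bar was left where it lay, and I handed the job in at about 15 s (the first grasp came up empty and was redone).

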